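# Gauge the depth of a block well with a depth rod

## Robot

A 6-joint arm with a two-finger parallel gripper is mounted at the origin on a cart in front of the work surface, level with it; the furniture and walls round the work are solid. World frame = base frame: x ahead of the robot, y to its left, z up, the work surface at z = 0. Lengths are in m, angles in rad, forces in N, time in s.
With the tool pointing down it reaches from about 0.3 to 0.775 m from the base axis. Payload 14.6 kg.
Tool frame: the origin (TCP) lies at the very end of the fingers, on their centre line; the grasp point (between the pads) lies 19 mm behind it; y points along the fingers, x is the direction in which the jaws open and shut, and the axes are right-handed (so a half turn about y gives the same grasp; the last joint's range is limited). The gripper opens to 94 mm and grips with 3 to 60 N. Pads are 16 mm wide; open, the fingers measure 119 mm over their backs; the gripper's body (75 mm by 177 mm) begins 78 mm behind the grasp point.
Start: joints at [1.052, 0.3, 1.521, -0, 1.321, -0.067], TCP at [0.24, 0.495, 0.205] pointing down, gripper open.
Joint ranges: [-3.03, 3.03], [-0.79, 2.21], [0.23, 2.52], [-1.04, 4.18], [0, 3.07], [-2.55, 2.55]. Speed limits (rad/s): [2.22, 2.22, 2.57, 3.14, 3.14, 3.14].

## Interface

Orientations are given as [roll, pitch, yaw] about the fixed x, y, z axes, in that order (R = Rz(yaw) Ry(pitch) Rx(roll)).
In Python, from station import get_obs, cams, hand_in gives the robot as it stands. The module is installed in compiled form; this text tells all that it offers.
- The arm moves only by the tool step_arm, never from a script. Its argument "plan" is a list of rows, each an object with "grip": the closure, from -1 (fully open) to 1 (shut), so that 0 is half open; "slide": the shift along the tool's x, y, z in m, a list of three; "spin": the turn about the tool's y in degrees. A call has 1 to 20 rows; each row shifts and turns the commanded pose from where the row before left it, along the tool's axes as they then stand; what a row does not reach is not made up. A row lasts 1/12 s, in which the tool goes at most 41.7 mm and 7.16 degrees, less where a joint would pass 70% of its speed; a pose out of reach is approached as far as the arm can. A call is refused whole if a number of a shift passes 0.0417 or a number of a turn 7.16, either way. A call with a gripper value outside its range is refused whole. The fingers move at their own pace and stop on an object; "force" is the grip in N (left out, the last holds). Time passes only in rows, so rows that do not move let the fingers close. It gives the time, the measured TCP pose, the force and the opening at its end, in the units of the state.
- get_obs(): the state, without advancing time (a new reading comes with each control period).
- cams.camera(name): name is "side" or "top" or "wrist"; returns the picture (400x640x3 uint8, blue, green, red); there is no depth.
- cams.calibration(name): a dict with "K" (3x3 intrinsics, pixels), "T" (4x4, takes a point from camera to world coordinates). Camera axes: x right, y up, looking along -z (the intrinsics and any distortion apply to the point x, -y, -z); pixel columns grow to the right and rows downward; lengths in m; the calibration is good to about 2 mm. A picture is of the moment at which its call begins: read the wrist's pose just before it. calibration takes no time and is no camera call; for the wrist camera it gives the pose at the moment of the call.
- hand_in(): hands the job in, once; it reports no verdict.
The state is a dict: "time_s": time; "qpos": joint angles; "joint_vel": joint speeds; "tau": joint torques, N m; "ee_pos": TCP position; "eef_rot": TCP orientation; "force": force on the tool from outside, world axes, zero at the start; "moment": the same for the moment, N m; "grip_width": finger opening in m.
Only numpy, scipy, OpenCV 4.12 (cv2) and the standard library are available. Lean on these libraries where they do the work, as an engineer would, in place of code of your own. Each camera call takes 0.05 s, during which the arm holds its last target.

## Task

Take the depth rod out of its stand and push it gently into the narrow well of the aluminium block, past the drag of the well's pads, until you feel it stop at the bottom. Then slide the rod's collar down until it sits on the block's top face, so that its edge marks the depth on the rod, and leave the rod standing there, bottomed and let go. Do not force anything or push the other things about.

Things in the scene. Friction and masses are not known exactly. Their poses are not given: they have to be found in the camera images.
- depth_rod: Loose steel depth rod, about 120 g with its collar, standing upright in its stand. Origin at the centre of the lower tip, z along the rod to its head. Total length 94 mm: tapered nose (6 mm wide at the tip, 10 mm wide from 6 mm up), round shaft 10 mm thick with fine ring marks every 5 mm, and a black ribbed round head 18 mm thick and 24 mm tall from z = 70 to 94 mm: grip it there, in its upper part.
- rod_tip (a point): Centre of the rod's lower tip (same point as the origin of the rod).
- collar_face (a point): Centre of the underside of the steel collar, a plain disc 44 mm wide and 12 mm thick (with its three small feet, 1.5 mm tall, to which this height refers) round the shaft, that only slides along the rod. It starts with its underside 50 to 54 mm above the tip (its top 4 to 8 mm under the head), slides down with about 1.5 N and stays where it is left.
- block: Fixed aluminium block, 60 mm (its x) by 116 mm (its y), top face 62 mm above the worktop, black foot plate. Origin at the centre of its underside. From above it has three round holes in a row along y: two wide ones, 21 mm (at y = +6 and +36 mm, not used), and the narrow well, 13 mm (at y = -34 mm, near the one end).
- well_mouth (a point): Centre of the narrow well's mouth, in the block's top face; z up. The well is 13 mm wide and upright. It is blind: its depth differs from run to run and lies between 20 and 44 mm; it must be felt. About 9 mm down, two sprung pads rub on the rod with a drag of about 4 to 7 N all the way; at the bottom the rod meets a hard floor. The rod and its collar may press on the block (floor, walls and top face together) with at most 25 N; a push of 9 to 12 N bottoms the rod.
- well_foot (a joint): Small sprung pin, 4 mm wide, that stands 3 mm out of the well's hard floor, moved only by the rod: 0 = untouched, 0.003 m = the rod's tip is on the hard floor (it takes less than 0.6 N; the drag holds it down).
- stand: Fixed grey plastic stand, 64 mm square (72 mm foot), 40 mm tall, with one upright hole 11.5 mm wide and 32 mm deep at its centre in which the rod stands. Origin at the centre of its underside.
- beaker: Bystander: empty clear beaker, 72 mm wide, 93 mm tall; origin at the centre of its underside.
- petri: Bystander: shallow round dish, 61 mm wide, 15 mm tall; origin at the centre of its underside.
- timer: Bystander: flat white bench timer, 72 x 66 x 18 mm; origin at the centre of its underside.
Mind the look-alikes: they are no part of the job. What is shaped like the depth_rod but orange or turquoise is not meant.

How it is judged:
On the way:
1. The rod is pressed to the bottom of the narrow well (its foot more than 1.5 mm down of 3) while the collar is still clear of the block's face (over 3 mm) (value of joint well_foot above 0.0015 m and horizontal distance between rod_tip and well_mouth below 0.005 m and angle between depth_rod's own z axis and vertical below 0.1 rad and z of collar_face in the frame of well_mouth above 0.003 m), for 0.2 s.
At the end, for the whole second after the job is handed in: The rod stands still in the narrow well, bottomed (foot pressed more than 1.5 mm of its 3), within 0.1 rad of upright, its tip within 5 mm of the well's axis, and the collar's underside is within 2 mm of the block's top face (value of joint well_foot above 0.0015 m and horizontal distance between rod_tip and well_mouth below 0.005 m and angle between depth_rod's own z axis and vertical below 0.1 rad and z of collar_face in the frame of well_mouth below 0.002 m and linear speed of depth_rod below 0.01 m/s); the robot touches nothing.
It fails at once if the rod or its collar presses on the block with more than 25 N (contact force between depth_rod and block above 25 N).
It fails at once if the beaker is moved more than 30 mm (distance of beaker from where it was at the start of the episode above 0.03 m).
It fails at once if the petri is moved more than 30 mm (distance of petri from where it was at the start of the episode above 0.03 m).
It fails at once if the timer is moved more than 30 mm (distance of timer from where it was at the start of the episode above 0.03 m).
It also fails if it takes over 50 s, if anything falls off the work surface, if the arm or the gripper's body presses on something with over 40 N, if the wrist force passes 120 N, or if a joint passes its speed limit or range.

## Working session

There is one attempt and no reset: what is moved stays moved. The work goes in short steps, Python scripts to look and compute and a tool call to move; the robot and the scene stay as the last step left them, time stands still between calls to the robot, and variables do not carry over. Pictures are saved under pics/ and viewed, and the job is handed in when it is done.

Besides the shell and the picture viewer there is one more tool, called after "Call:" as name(argument=value, ...), one argument or row to a line, values as JSON. step_arm: Moves the arm, as the interface text tells. Its arguments: {"type":"object","properties":{"plan":{"type":"array","items":{"type":"object","properties":{"grip":{"type":"number"},"slide":{"type":"array","items":{"type":"number"}},"spin":{"type":"number"}}}},"force":{"type":"number"}},"required":["plan"]}

```bash
mkdir -p pics
python3 - <<'E'
from station import get_obs, cams
import cv2
o=get_obs()
for k,v in o.items(): print(k,v)
for n in("side","top","wrist"):
    c=cams.calibration(n); print(n,c)
    cv2.imwrite(f"pics/{n}0.png",cams.camera(n))
E
```

```text
time_s 0.0
qpos [ 1.05242366e+00  3.00464836e-01  1.52159462e+00  1.37212111e-05
  1.32068928e+00 -6.66195145e-02]
joint_vel [-0.00118494 -0.0002342   0.00074183 -0.00174123  0.00078493 -0.00071069]
tau [ 1.50353237e-03 -5.31818891e+01 -3.52721822e+01  7.08759623e-02
  2.45482719e-02 -1.26938030e-04]
ee_pos [0.23997607 0.4945901  0.20488404]
eef_rot [-1.57070611e+00  1.15263589e-03  1.11903982e+00]
force [-0.74415963 -0.70854133  0.16822542]
moment [0.03399622 0.02357127 0.06505115]
grip_width 0.09419358000601341
side {'K': array([[468.46202302,   0.        , 326.28451361],
       [  0.        , 468.46202302, 199.63943409],
       [  0.        ,   0.        ,   1.        ]]), 'T': array([[ 0.99955989,  0.01079431, -0.02763177,  0.5257916 ],
       [-0.02957634,  0.43471007, -0.90008466, -1.02881401],
       [ 0.00229601,  0.90050577,  0.43483801,  0.5756187 ],
       [ 0.        ,  0.        ,  0.        ,  1.        ]])}
top {'K': array([[457.35616181,   0.        , 323.41903617],
       [  0.        , 457.35616181, 203.44566719],
       [  0.        ,   0.        ,   1.        ]]), 'T': array([[ 0.01811181,  0.99494788, -0.09874557,  0.4482073 ],
       [-0.99978913,  0.0170665 , -0.01142036,  0.05100879],
       [-0.00967742,  0.09893159,  0.99504718,  1.20356   ],
       [ 0.        ,  0.        ,  0.        ,  1.        ]])}
wrist {'K': array([[287.09069337,   0.        , 316.55458703],
       [  0.        , 287.09069337, 196.10139663],
       [  0.        ,   0.        ,   1.        ]]), 'T': array([[ 4.36252114e-01, -8.73344321e-01, -2.16688232e-01,
         1.77587215e-01],
       [ 8.99824178e-01,  4.23216836e-01,  1.05848753e-01,
         5.25349835e-01],
       [-7.36299777e-04, -2.41158052e-01,  9.70485575e-01,
         3.84995960e-01],
       [ 0.00000000e+00,  0.00000000e+00,  0.00000000e+00,
         1.00000000e+00]])}
```

View pics/side0.png

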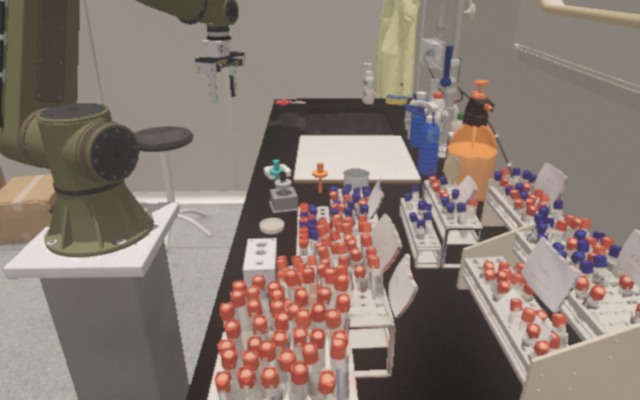

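View pics/top0.png

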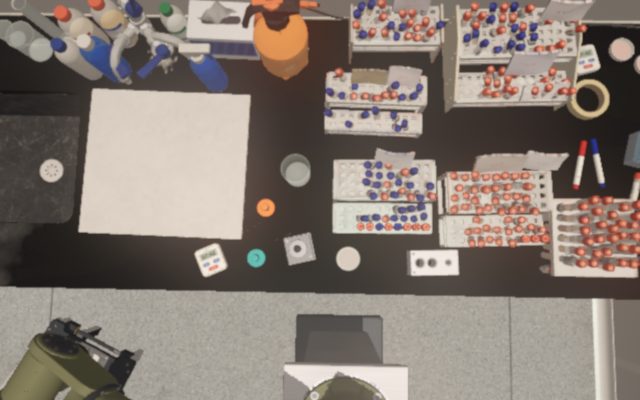

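View pics/wrist0.png

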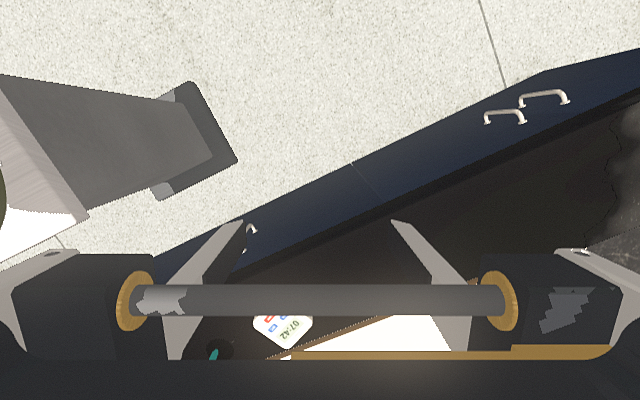

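The side view shows the stand at about (283,200) and the block at (260,258). In the top view the stand is at (299,248), petri (347,259), block (433,262), beaker (295,169), timer (211,260), with the look-alikes at (265,208) and (256,258). I'll enlarge those areas next.

Run:
```python
import cv2, numpy as np
t=cv2.imread("pics/top0.png"); s=cv2.imread("pics/side0.png")
a=cv2.resize(t[225:285,275:345],None,fx=5.5,fy=5.5,interpolation=cv2.INTER_CUBIC)
b=cv2.resize(t[235:295,400:470],None,fx=5.5,fy=5.5,interpolation=cv2.INTER_CUBIC)
cv2.imwrite("pics/topc.png",np.hstack([a,b]))
a=cv2.resize(s[150:220,250:320],None,fx=5.5,fy=5.5,interpolation=cv2.INTER_CUBIC)
b=cv2.resize(s[225:295,230:300],None,fx=5.5,fy=5.5,interpolation=cv2.INTER_CUBIC)
cv2.imwrite("pics/sidec.png",np.hstack([a,b]))
```

```text
(no output)
```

View pics/topc.png

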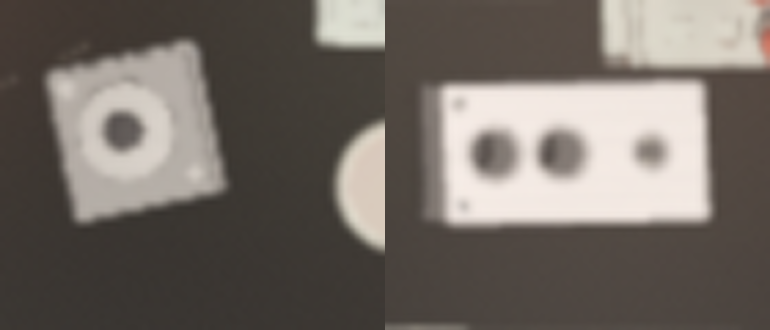

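View pics/sidec.png

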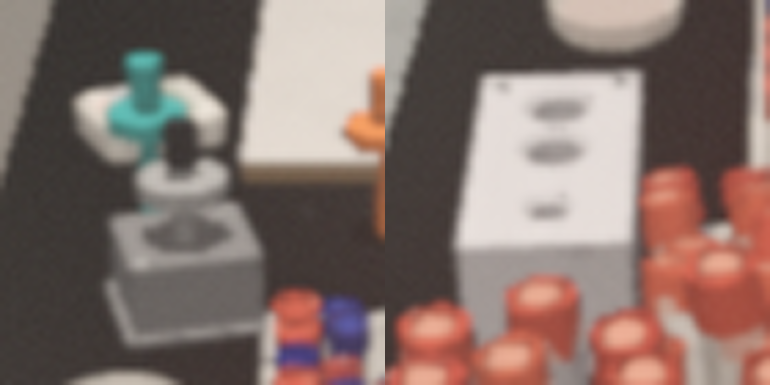

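```bash
cat > h.py <<'E'
import numpy as np
from station import cams
def ray(c,p):
    K=c["K"];T=c["T"]
    d=np.linalg.inv(K)@[p[0],p[1],1.]; d=np.array([d[0],-d[1],-d[2]])
    d=T[:3,:3]@d; return T[:3,3],d/np.linalg.norm(d)
def plane(c,p,z):
    o,d=ray(c,p); return o+d*(z-o[2])/d[2]
def tri(rs):
    A=0;b=0
    for o,d in rs:
        M=np.eye(3)-np.outer(d,d);A=A+M;b=b+M@o
    x=np.linalg.solve(A,b); return x,[np.linalg.norm((np.eye(3)-np.outer(d,d))@(x-o)) for o,d in rs]
def uc(x,y,ox,oy,f=5.5): return ((x+.5)/f-.5+ox,(y+.5)/f-.5+oy)
E
python3 - <<'E'
from h import *
T=cams.calibration("top");S=cams.calibration("side")
for n,a,b,z in(("head",uc(123,130,275,225),uc(181,124,250,150),.102),("well",uc(266,151,400,235),uc(162,211,230,225),.062)):
    print(n,a,b,tri([ray(T,a),ray(S,b)]),plane(T,a,z),plane(S,b,z))
for n,p,z in(("turq",(256,258),.09),("orange",(265,208),.09),("petri",(347,259),.015),("beaker",(295,169),.09),("wide1",uc(109,154,400,235),.062),("wide2",uc(178,154,400,235),.062),("rackcorner",(441,247),.08)): print(n,plane(T,p,z))
E
```

```text
head (296.95454545454544, 248.22727272727272) (282.5, 172.13636363636363) (array([0.44666231, 0.12512319, 0.10063915]), [np.float64(0.001855339403582825), np.float64(0.001855339403582774)]) [0.44851242 0.12516602 0.102     ] [0.44504546 0.12166062 0.102     ]
well (447.95454545454544, 262.04545454545456) (259.04545454545456, 262.95454545454544) (array([ 0.41930641, -0.2467444 ,  0.06060321]), [np.float64(0.001985480568082005), np.float64(0.001985480568081995)]) [ 0.42131375 -0.24614726  0.062     ] [ 0.4176074  -0.24892022  0.062     ]
turq [0.42317254 0.22463352 0.09      ]
orange [0.54506149 0.20655352 0.09      ]
petri [0.42322805 0.00122675 0.015     ]
beaker [0.64288884 0.13543475 0.09      ]
wide1 [ 0.41868163 -0.17577526  0.062     ]
wide2 [ 0.41925084 -0.2067083   0.062     ]
rackcorner [ 0.45786158 -0.22486009  0.08      ]
```

Call:
step_arm(
  plan=[
    {"grip":-1,"slide":[-0.0174,0,-0.0249]},
    {"grip":-1,"slide":[-0.0174,0,-0.0249]},
    {"grip":-1,"slide":[-0.0174,0,-0.0249]},
    {"grip":-1,"slide":[-0.0174,0,-0.0249]},
    {"grip":-1,"slide":[-0.0174,0,-0.0249]},
    {"grip":-1,"slide":[-0.0174,0,-0.0249]},
    {"grip":-1,"slide":[-0.0174,0,-0.0249]},
    {"grip":-1,"slide":[-0.0174,0,-0.0249]},
    {"grip":-1,"slide":[-0.0174,0,-0.0249]},
    {"grip":-1,"slide":[-0.0174,0,-0.0249]},
    {"grip":-1,"slide":[-0.0174,0,-0.0249]},
    {"grip":-1,"slide":[-0.0174,0,-0.0249]},
    {"grip":-1,"slide":[0,0,0],"spin":-6.5},
    {"grip":-1,"slide":[0,0,0],"spin":-6.5},
    {"grip":-1,"slide":[0,0,0],"spin":-6.5},
    {"grip":-1,"slide":[0,0,0],"spin":-6.4},
    {"grip":-1,"slide":[0,0,0]},
    {"grip":-1,"slide":[0,0,0]},
  ],
)

```text
schema error: expected keys grip, slide, spin
```

Run:
```python
from station import get_obs, cams
import cv2
o=get_obs(); print(o["ee_pos"],o["eef_rot"],o["force"],o["joint_vel"])
print(cams.calibration("wrist")["T"])
cv2.imwrite("pics/w1.png",cams.camera("wrist"))
```

```text
[0.2400251  0.49465617 0.20503017] [-1.57072651e+00  8.41046181e-04  1.11900063e+00] [ 0.35436539 -0.0372568   0.40450123] [ 0.00106566 -0.00160964 -0.00247548  0.00024131 -0.00142215  0.00080049]
[[ 4.36252177e-01 -8.73324817e-01 -2.16766697e-01  1.77591798e-01]
 [ 8.99824266e-01  4.23251401e-01  1.05709702e-01  5.25357999e-01]
 [-5.72098122e-04 -2.41168022e-01  9.70483208e-01  3.85074322e-01]
 [ 0.00000000e+00  0.00000000e+00  0.00000000e+00  1.00000000e+00]]
```

View pics/w1.png

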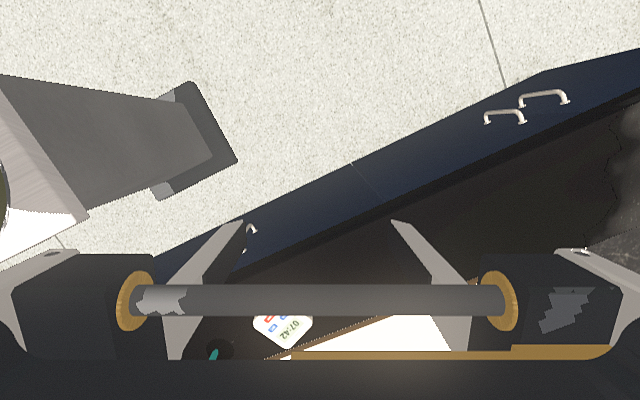

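The call was refused because every row needs all three keys, so the picture is unchanged. I'll resend it.

Call:
step_arm(
  plan=[
    {"grip":-1,"slide":[-0.0174,0,-0.0249],"spin":0},
    {"grip":-1,"slide":[-0.0174,0,-0.0249],"spin":0},
    {"grip":-1,"slide":[-0.0174,0,-0.0249],"spin":0},
    {"grip":-1,"slide":[-0.0174,0,-0.0249],"spin":0},
    {"grip":-1,"slide":[-0.0174,0,-0.0249],"spin":0},
    {"grip":-1,"slide":[-0.0174,0,-0.0249],"spin":0},
    {"grip":-1,"slide":[-0.0174,0,-0.0249],"spin":0},
    {"grip":-1,"slide":[-0.0174,0,-0.0249],"spin":0},
    {"grip":-1,"slide":[-0.0174,0,-0.0249],"spin":0},
    {"grip":-1,"slide":[-0.0174,0,-0.0249],"spin":0},
    {"grip":-1,"slide":[-0.0174,0,-0.0249],"spin":0},
    {"grip":-1,"slide":[0,0,0],"spin":-6.5},
    {"grip":-1,"slide":[0,0,0],"spin":-6.5},
    {"grip":-1,"slide":[0,0,0],"spin":-6.5},
    {"grip":-1,"slide":[0,0,0],"spin":-6.4},
    {"grip":-1,"slide":[0,0,0],"spin":0},
    {"grip":-1,"slide":[0,0,0],"spin":0},
  ],
)

```text
time_s: 1.62
ee_pos: [0.4029, 0.203, 0.2054]
eef_rot: [-1.571, 0.0, 1.567]
force: [-0.2, -0.2, 0.6]
grip_width: 0.0943
```

Run:
```python
from station import get_obs, cams
import cv2
o=get_obs(); print(o["ee_pos"],o["eef_rot"],o["force"],o["joint_vel"])
print(cams.calibration("wrist")["T"])
cv2.imwrite("pics/w1b.png",cams.camera("wrist"))
```

```text
[0.40292263 0.20301039 0.20540119] [-1.57068521e+00  2.03407913e-05  1.56749072e+00] [-0.18200558 -0.19028642  0.58199084] [ 0.00044529 -0.00155218 -0.00031471  0.00142249  0.0004247   0.03067377]
[[ 2.90119971e-03 -9.70471367e-01 -2.41198901e-01  3.33447985e-01]
 [ 9.99995782e-01  2.84812815e-03  5.68662022e-04  2.03419190e-01]
 [ 1.35095171e-04 -2.41199533e-01  9.70475536e-01  3.85438924e-01]
 [ 0.00000000e+00  0.00000000e+00  0.00000000e+00  1.00000000e+00]]
```

View pics/w1b.png

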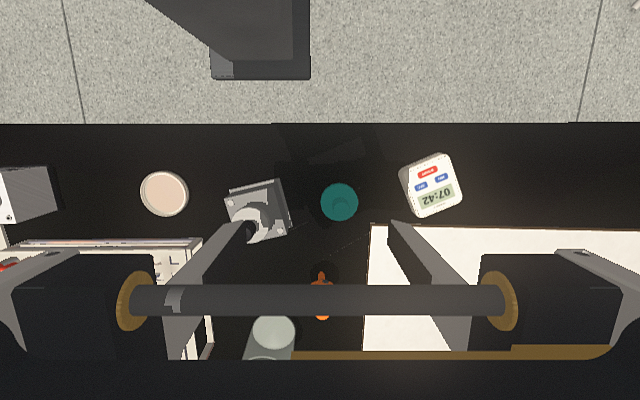

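The rod is at about (250,225), half hidden by a finger, and turquoise is at (339,202). I'll centre on the rod sideways so that it sits between the fingers.

Call:
step_arm(
  plan=[
    {"grip":-1,"slide":[-0.026,0,0],"spin":0},
    {"grip":-1,"slide":[-0.026,0,0],"spin":0},
    {"grip":-1,"slide":[-0.026,0,0],"spin":0},
    {"grip":-1,"slide":[0,0,0],"spin":0},
    {"grip":-1,"slide":[0,0,0],"spin":0},
  ],
)

```text
time_s: 2.08
ee_pos: [0.4031, 0.1244, 0.2056]
eef_rot: [-1.571, -0.0, 1.566]
force: [-0.0, 0.5, 0.7]
grip_width: 0.0941
```

Run:
```python
from station import get_obs, cams
import cv2
from h import *
o=get_obs(); print(o["ee_pos"],o["eef_rot"],o["force"])
c=cams.calibration("wrist");np.save("c2.npy",c,allow_pickle=True)
im=cams.camera("wrist");cv2.imwrite("pics/w2.png",im)
cv2.imwrite("pics/w2c.png",cv2.resize(im[150:290,230:410],None,fx=4,fy=4,interpolation=cv2.INTER_CUBIC))
```

```text
[0.4030999  0.12442599 0.20559862] [-1.57117225e+00 -1.45286862e-04  1.56634997e+00] [-0.02702091  0.51976027  0.69241223]
```

View pics/w2c.png

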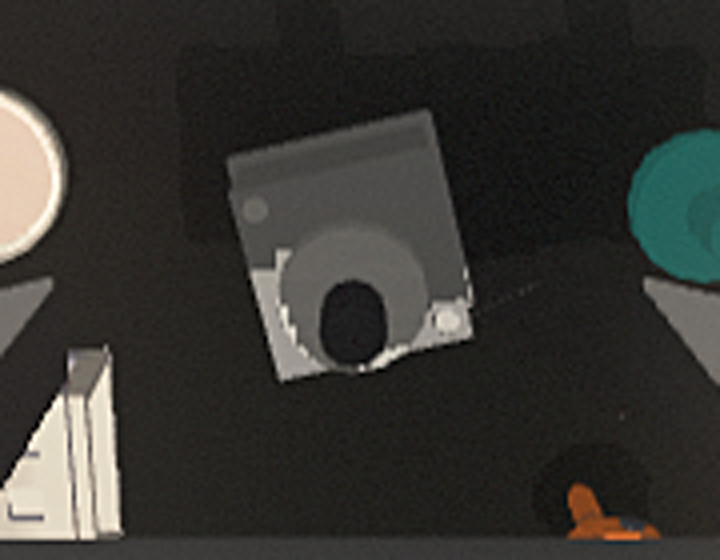

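Run:
```python
from h import *
import cv2
c=np.load("c2.npy",allow_pickle=True).item()
im=cv2.imread("pics/w2.png")
hsv=cv2.cvtColor(im,cv2.COLOR_BGR2GRAY)
m=((hsv<25)*255).astype(np.uint8)[205:246,300:345]
n,l,s,ce=cv2.connectedComponentsWithStats(m)
print(s,ce)
p=uc(354,335,230,150,4)
print(p,plane(c,p,.102),plane(c,p,.1006))
T=cams.calibration("top");S=cams.calibration("side")
a=ray(T,(296.95,248.23));b=ray(S,(282.5,172.14))
print(tri([ray(c,p),a]),tri([ray(c,p),b]),tri([ray(c,p),a,b]))
q=uc(353,297,230,150,4);print("collar",plane(c,q,.072))
# tcp pixel
Ti=np.linalg.inv(c["T"])
for P in([.4031,.1244,.2056],[.4031,.1244,.1]):
    v=Ti@np.array(P+[1]);print(c["K"]@[v[0]/-v[2],v[1]/v[2],1])
```

```text
[[   0    0   45   41 1747]
 [  12   16   14   10   25]
 [  16   18    1    1    1]
 [  10   21    2    9    9]
 [  15   21    1    1    1]
 [  16   28   10    8   17]
 [  11   31    2    3    3]
 [  18   30    1    1    1]
 [  41   31    4    2    5]
 [  20   32   20    7   26]
 [   6   39    3    1    3]
 [  10   38    3    1    3]
 [   1   40    4    1    4]] [[22.02976531 19.48196909]
 [19.72       18.72      ]
 [16.         18.        ]
 [10.77777778 25.        ]
 [15.         21.        ]
 [21.94117647 32.64705882]
 [11.66666667 32.        ]
 [18.         30.        ]
 [42.2        31.2       ]
 [30.07692308 34.80769231]
 [ 7.         39.        ]
 [11.         38.        ]
 [ 2.5        40.        ]]
(318.125, 233.375) [0.44459109 0.12617575 0.102     ] [0.44513931 0.12618215 0.1006    ]
(array([0.44853736, 0.12604201, 0.09183631]), [np.float64(0.00018280509574511198), np.float64(0.00018280509574509035)]) (array([0.44498274, 0.12612593, 0.10027191]), [np.float64(0.000271527483434305), np.float64(0.0002715274834342382)]) (array([0.44625447, 0.12576476, 0.09996637]), [np.float64(0.0009108116767969675), np.float64(0.00229634267617035), np.float64(0.0015338867778505077)])
collar [0.44466613 0.12605645 0.072     ]
[316.16816343 232.0829073    1.        ]
[316.2682844  194.61613993   1.        ]
```

Call:
step_arm(
  plan=[
    {"grip":-1,"slide":[0.0006,0,-0.021],"spin":0},
    {"grip":-1,"slide":[0.0006,0,-0.021],"spin":0},
    {"grip":-1,"slide":[0,0.025,0],"spin":0},
    {"grip":-1,"slide":[0,0.025,0],"spin":0},
    {"grip":-1,"slide":[0,0.025,0],"spin":0},
    {"grip":-1,"slide":[0,0.025,0],"spin":0},
    {"grip":-1,"slide":[0,0.015,0],"spin":0},
    {"grip":-1,"slide":[0,0.0115,0],"spin":0},
    {"grip":-1,"slide":[0,0,0],"spin":0},
    {"grip":-1,"slide":[0,0,0],"spin":0},
  ],
)

```text
time_s: 2.97
ee_pos: [0.4448, 0.127, 0.0788]
eef_rot: [-1.57, 0.0, 1.571]
force: [0.1, 0.3, 0.3]
grip_width: 0.0939
```

Run:
```python
from station import get_obs, cams
import cv2
import numpy as np
o=get_obs(); print(o["ee_pos"],o["eef_rot"],o["force"])
im=cams.camera("wrist");s=cams.camera("side")
a=cv2.resize(im[120:260,220:420],None,fx=3.5,fy=3.5,interpolation=cv2.INTER_CUBIC)
cv2.imwrite("pics/w3c.png",a)
cv2.imwrite("pics/s3c.png",cv2.resize(s[130:230,230:340],None,fx=5.5,fy=5.5,interpolation=cv2.INTER_CUBIC))
```

```text
[0.44483022 0.126972   0.07883473] [-1.56983850e+00  1.24586279e-04  1.57105334e+00] [0.11029231 0.29523377 0.25416649]
```

View pics/w3c.png

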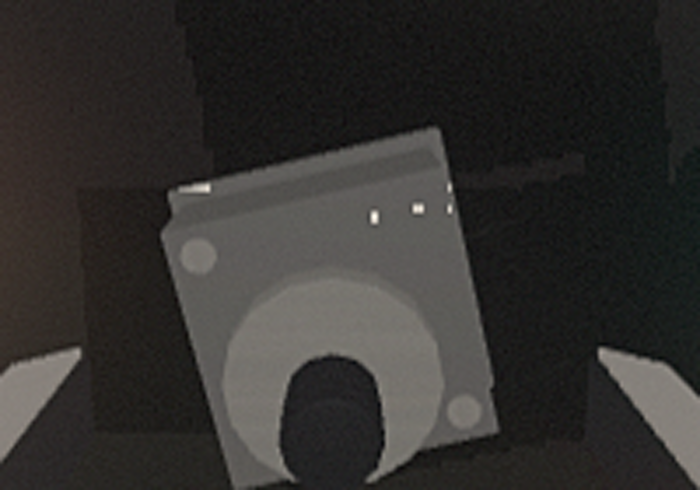

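View pics/s3c.png

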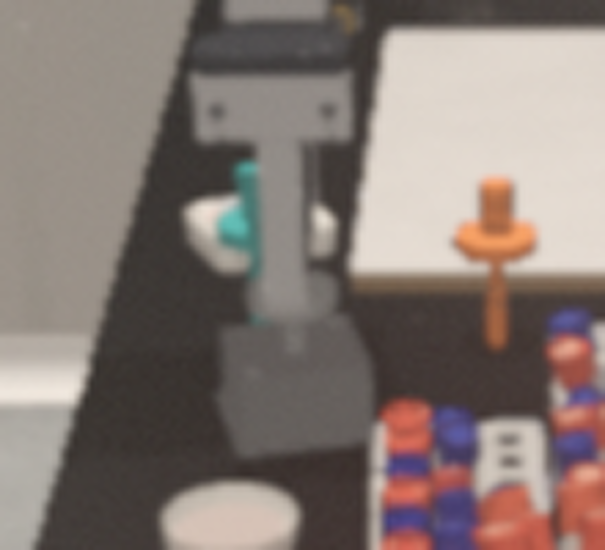

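The head sits centrally between the fingers (crop (332,440)), and the fingertips are above the collar. I'll close the gripper.

Call:
step_arm(
  plan=[
    {"grip":0.5,"slide":[-0.0008,0,0],"spin":0},
    {"grip":0.5,"slide":[0,0,0],"spin":0},
    {"grip":0.5,"slide":[0,0,0],"spin":0},
    {"grip":0.5,"slide":[0,0,0],"spin":0},
    {"grip":1,"slide":[0,0,0],"spin":0},
    {"grip":1,"slide":[0,0,0],"spin":0},
    {"grip":1,"slide":[0,0,0],"spin":0},
    {"grip":1,"slide":[0,0,0],"spin":0},
    {"grip":1,"slide":[0,0,0],"spin":0},
  ],
  force=20,
)

```text
time_s: 3.82
ee_pos: [0.445, 0.1254, 0.079]
eef_rot: [-1.571, 0.0, 1.571]
force: [0.5, -0.4, 1.3]
grip_width: 0.0374
```

Call:
step_arm(
  plan=[
    {"grip":1,"slide":[0,0,0],"spin":0},
    {"grip":1,"slide":[0,0,0],"spin":0},
    {"grip":1,"slide":[0,0,0],"spin":0},
    {"grip":1,"slide":[0,0,0],"spin":0},
    {"grip":1,"slide":[0,0,0],"spin":0},
    {"grip":1,"slide":[0,0,0],"spin":0},
  ],
)

```text
time_s: 4.32
ee_pos: [0.445, 0.1255, 0.0789]
eef_rot: [-1.571, -0.0, 1.571]
force: [0.5, -0.0, 1.2]
grip_width: 0.0175
```

The head is gripped at about 18 mm, so I'll lift straight up.

Call:
step_arm(
  plan=[
    {"grip":1,"slide":[0,-0.003,0],"spin":0},
    {"grip":1,"slide":[0,-0.006,0],"spin":0},
    {"grip":1,"slide":[0,-0.008,0],"spin":0},
    {"grip":1,"slide":[0,-0.008,0],"spin":0},
    {"grip":1,"slide":[0,-0.015,0],"spin":0},
    {"grip":1,"slide":[0,-0.02,0],"spin":0},
    {"grip":1,"slide":[0,-0.02,0],"spin":0},
    {"grip":1,"slide":[0,-0.02,0],"spin":0},
    {"grip":1,"slide":[0,0,0],"spin":0},
    {"grip":1,"slide":[0,0,0],"spin":0},
  ],
)

```text
time_s: 5.15
ee_pos: [0.4453, 0.1255, 0.1798]
eef_rot: [-1.573, -0.0, 1.571]
force: [0.1, -0.7, -2.1]
grip_width: 0.0172
```

Run:
```python
from station import get_obs, cams
import cv2
import numpy as np
o=get_obs(); print(o["ee_pos"],o["eef_rot"],o["force"])
im=cams.camera("wrist");s=cams.camera("side")
a=cv2.resize(im[80:300,200:440],None,fx=2.6,fy=2.6,interpolation=cv2.INTER_CUBIC)
cv2.imwrite("pics/w4c.png",a);cv2.imwrite("pics/s4.png",s)
cv2.imwrite("pics/s4c.png",cv2.resize(s[110:220,230:340],None,fx=5.4,fy=5.4,interpolation=cv2.INTER_CUBIC))
```

```text
[0.44527912 0.12550867 0.17984427] [-1.57294168e+00 -4.26558403e-04  1.57106554e+00] [ 0.12354511 -0.68984265 -2.09408829]
```

View pics/w4c.png

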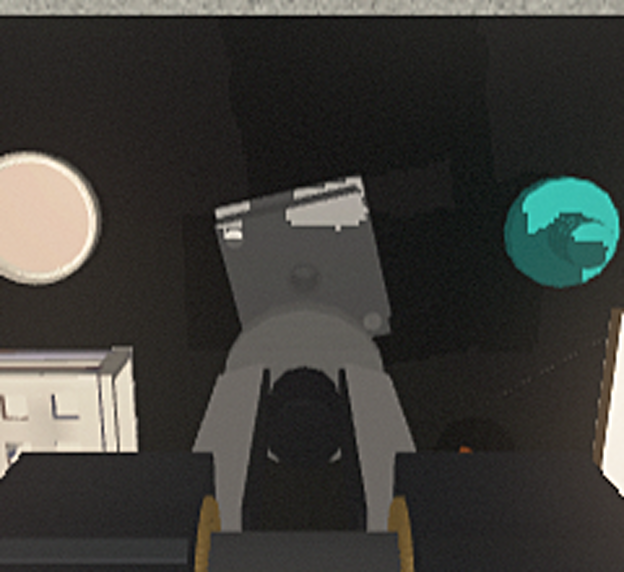

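View pics/s4c.png

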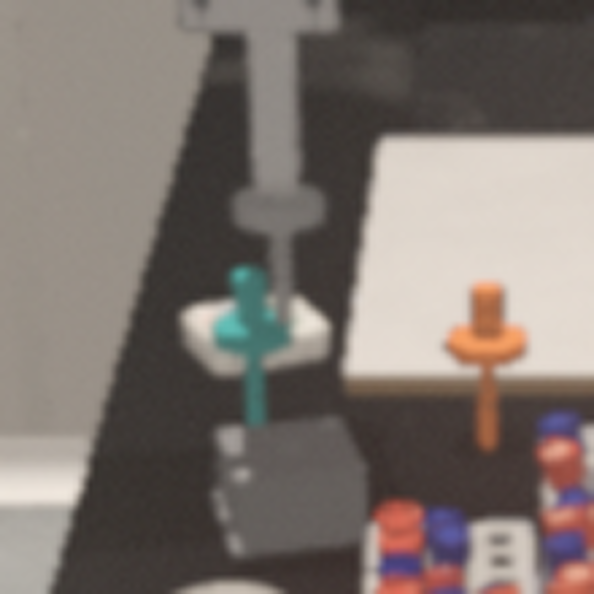

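The rod is held upright and clear of the stand. I'll carry it towards the block and stop short at y ≈ -0.185 to measure the well.

Call:
step_arm(
  plan=[
    {"grip":1,"slide":[-0.012,0,0.002],"spin":0},
    {"grip":1,"slide":[-0.025,0,0.002],"spin":0},
    {"grip":1,"slide":[-0.026,0,0.002],"spin":0},
    {"grip":1,"slide":[-0.026,0,0.002],"spin":0},
    {"grip":1,"slide":[-0.026,0,0.002],"spin":0},
    {"grip":1,"slide":[-0.026,0,0.002],"spin":0},
    {"grip":1,"slide":[-0.026,0,0.002],"spin":0},
    {"grip":1,"slide":[-0.026,0,0.002],"spin":0},
    {"grip":1,"slide":[-0.026,0,0.002],"spin":0},
    {"grip":1,"slide":[-0.026,0,0.002],"spin":0},
    {"grip":1,"slide":[-0.026,0,0.002],"spin":0},
    {"grip":1,"slide":[-0.025,0,0.002],"spin":0},
    {"grip":1,"slide":[-0.014,0,0.001],"spin":0},
    {"grip":1,"slide":[0,0,0],"spin":0},
    {"grip":1,"slide":[0,0,0],"spin":0},
    {"grip":1,"slide":[0,0,0],"spin":0},
  ],
)

```text
time_s: 6.58
ee_pos: [0.4197, -0.1841, 0.1784]
eef_rot: [-1.57, -0.001, 1.571]
force: [0.4, 0.2, -1.2]
grip_width: 0.0172
```

Run:
```python
from station import get_obs, cams
import cv2
import numpy as np
o=get_obs(); print(o["ee_pos"],o["eef_rot"],o["force"],o["joint_vel"])
c=cams.calibration("wrist");np.save("c5.npy",c,allow_pickle=True)
im=cams.camera("wrist");cv2.imwrite("pics/w5.png",im)
```

```text
[ 0.41966786 -0.18411126  0.17843393] [-1.56987835e+00 -6.21936412e-04  1.57100363e+00] [ 0.42187174  0.243932   -1.20186393] [ 0.016673   -0.00571757 -0.00262819 -0.00031612  0.00087716 -0.00079157]
```

View pics/w5.png

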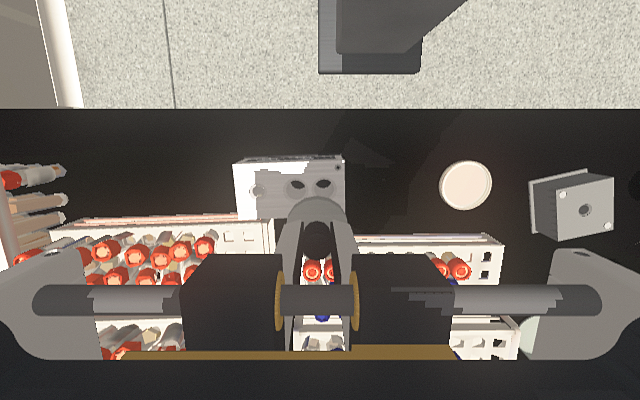

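The well shows at about (258,190) on the block, and the stand is empty at (585,210).

Run:
```python
import cv2
im=cv2.imread("pics/w5.png")
cv2.imwrite("pics/w5c.png",cv2.resize(im[150:235,225:355],None,fx=6,fy=6,interpolation=cv2.INTER_CUBIC))
```

```text
(no output)
```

View pics/w5c.png

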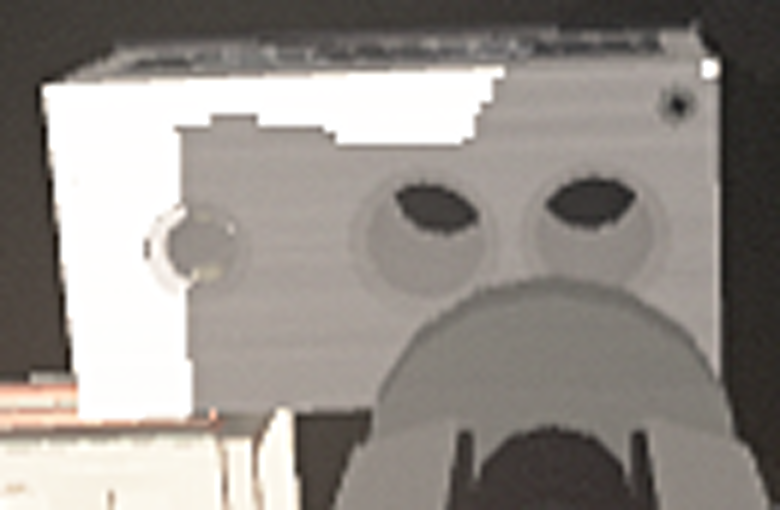

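Run:
```python
from h import *
c=np.load("c5.npy",allow_pickle=True).item()
T=cams.calibration("top");S=cams.calibration("side")
p=uc(200,248,225,150,6)
print(p,plane(c,p,.062))
a=ray(T,(447.95,262.05));b=ray(S,(259.05,262.95))
print(tri([ray(c,p),a]),tri([ray(c,p),b]),tri([ray(c,p),a,b]))
for n,q in(("TL",(43,87)),("TR",(718,65)),("BL",(80,418)),("w2",(430,235)),("w1",(594,233))): print(n,plane(c,uc(*q,225,150,6),.062))
# stand hole in w5 at z=.04, vs rod/tcp earlier
print(plane(c,(585.5,210),.04))
```

```text
(257.9166666666667, 190.91666666666666) [ 0.41815316 -0.24590133  0.062     ]
(array([ 0.42094616, -0.24877115,  0.0502466 ]), [np.float64(0.0004185504559170681), np.float64(0.0004185504559170599)]) (array([ 0.41787445, -0.24634033,  0.06051543]), [np.float64(0.0006221246657664465), np.float64(0.0006221246657663446)]) (array([ 0.41904439, -0.24649517,  0.06031338]), [np.float64(0.0005375526418574621), np.float64(0.002219478270304528), np.float64(0.0017604088519304851)])
TL [ 0.38967014 -0.27160499  0.062     ]
TR [ 0.38581997 -0.15521309  0.062     ]
BL [ 0.4497098  -0.26914077  0.062     ]
w2 [ 0.41578732 -0.20526034  0.062     ]
w1 [ 0.41541495 -0.17635981  0.062     ]
[0.44569802 0.12765287 0.04      ]
```

Call:
step_arm(
  plan=[
    {"grip":1,"slide":[-0.015,0,0.0005],"spin":0},
    {"grip":1,"slide":[-0.02,0,0.0005],"spin":0},
    {"grip":1,"slide":[-0.017,0,0.0005],"spin":0},
    {"grip":1,"slide":[-0.01,0,0.0002],"spin":0},
    {"grip":1,"slide":[0,0.015,0],"spin":0},
    {"grip":1,"slide":[0,0.013,0],"spin":0},
    {"grip":1,"slide":[0,0.005,0],"spin":0},
    {"grip":1,"slide":[0,0,0],"spin":0},
    {"grip":1,"slide":[0,0,0],"spin":0},
    {"grip":1,"slide":[0,0,0],"spin":0},
    {"grip":1,"slide":[0,0,0],"spin":0},
  ],
)

```text
time_s: 7.55
ee_pos: [0.4187, -0.2465, 0.1467]
eef_rot: [-1.572, 0.001, 1.571]
force: [0.1, -0.7, -0.9]
grip_width: 0.0171
```

Run:
```python
from station import get_obs, cams
import cv2
import numpy as np
o=get_obs(); print(o["ee_pos"],o["eef_rot"],o["force"],o["joint_vel"])
s=cams.camera("side")
cv2.imwrite("pics/s6c.png",cv2.resize(s[190:300,210:320],None,fx=5.4,fy=5.4,interpolation=cv2.INTER_CUBIC))
```

```text
[ 0.41873053 -0.24653356  0.14667671] [-1.57175703e+00  6.55353148e-04  1.57143900e+00] [ 0.126712   -0.67671406 -0.91201053] [-2.97768749e-03  1.41589726e-03  1.56690350e-03 -5.53758665e-05
 -1.59752701e-03 -9.12958690e-04]
```

View pics/s6c.png

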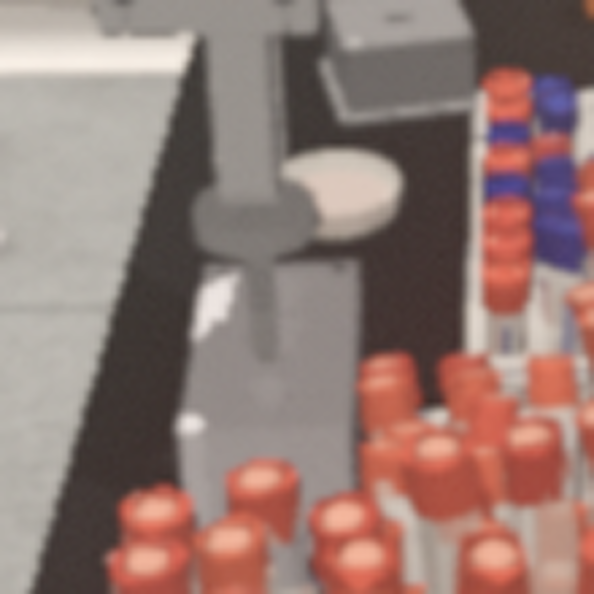

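Run:
```python
from h import *
S=cams.calibration("side");Ti=np.linalg.inv(S["T"])
def pr(P):
    v=Ti@np.array(list(P)+[1]);return (S["K"]@[v[0]/-v[2],v[1]/v[2],1])[:2]
t=pr([.4187,-.2465,.1467-.071]);w=pr([.418,-.246,.062]);print(t,w,t-w)
print("measured", np.array([264/5.4+210,360/5.4+190])-np.array([259.05,262.95]))
```

```text
[259.30755681 256.37866897] [259.39232261 262.12880196] [-0.0847658  -5.75013299]
measured [-0.16111111 -6.28333333]
```

The tip is right above the well and matches the prediction within 0.6 px. I'll descend slowly and watch the forces.

Call:
step_arm(
  plan=[
    {"grip":1,"slide":[0,0.004,0.0005],"spin":0},
    {"grip":1,"slide":[0,0.004,0],"spin":0},
    {"grip":1,"slide":[0,0.003,0],"spin":0},
    {"grip":1,"slide":[0,0.0015,0],"spin":0},
    {"grip":1,"slide":[0,0.0015,0],"spin":0},
    {"grip":1,"slide":[0,0.0015,0],"spin":0},
    {"grip":1,"slide":[0,0.0015,0],"spin":0},
    {"grip":1,"slide":[0,0,0],"spin":0},
    {"grip":1,"slide":[0,0,0],"spin":0},
  ],
)

```text
time_s: 8.35
ee_pos: [0.4179, -0.2466, 0.1289]
eef_rot: [-1.571, -0.0, 1.571]
force: [-0.2, 0.9, -1.6]
grip_width: 0.0175
```

Call:
step_arm(
  plan=[
    {"grip":1,"slide":[0,0.001,0],"spin":0},
    {"grip":1,"slide":[0,0.001,0],"spin":0},
    {"grip":1,"slide":[0,0.001,0],"spin":0},
    {"grip":1,"slide":[0,0.001,0],"spin":0},
    {"grip":1,"slide":[0,0,0],"spin":0},
    {"grip":1,"slide":[0,0,0],"spin":0},
  ],
)

```text
time_s: 8.85
ee_pos: [0.4179, -0.2465, 0.1249]
eef_rot: [-1.571, -0.0, 1.571]
force: [-0.1, -0.0, -1.3]
grip_width: 0.0175
```

Call:
step_arm(
  plan=[
    {"grip":1,"slide":[0,0.001,0],"spin":0},
    {"grip":1,"slide":[0,0.001,0],"spin":0},
    {"grip":1,"slide":[0,0.001,0],"spin":0},
    {"grip":1,"slide":[0,0,0],"spin":0},
    {"grip":1,"slide":[0,0,0],"spin":0},
  ],
)

```text
time_s: 9.27
ee_pos: [0.4179, -0.2465, 0.1219]
eef_rot: [-1.571, -0.0, 1.571]
force: [-0.1, -0.1, -0.6]
grip_width: 0.0175
```

Call:
step_arm(
  plan=[
    {"grip":1,"slide":[0,0.001,0],"spin":0},
    {"grip":1,"slide":[0,0.001,0],"spin":0},
    {"grip":1,"slide":[0,0.001,0],"spin":0},
    {"grip":1,"slide":[0,0,0],"spin":0},
  ],
)

```text
time_s: 9.6
ee_pos: [0.418, -0.2466, 0.119]
eef_rot: [-1.571, 0.0, 1.571]
force: [0.3, -1.2, -0.1]
grip_width: 0.0175
```

Call:
step_arm(
  plan=[
    {"grip":1,"slide":[0,0.001,0],"spin":0},
    {"grip":1,"slide":[0,0.001,0],"spin":0},
    {"grip":1,"slide":[0,0.001,0],"spin":0},
    {"grip":1,"slide":[0,0,0],"spin":0},
  ],
)

```text
time_s: 9.93
ee_pos: [0.4178, -0.2466, 0.1158]
eef_rot: [-1.571, 0.0, 1.571]
force: [-0.1, -1.4, -1.4]
grip_width: 0.0174
```

There is no drag yet at 17 mm nominal depth, so I'll check visually.

Run:
```python
from station import get_obs, cams
import cv2
import numpy as np
o=get_obs(); print(o["ee_pos"],o["eef_rot"],o["force"],o["joint_vel"])
s=cams.camera("side");w=cams.camera("wrist")
cv2.imwrite("pics/s7c.png",cv2.resize(s[190:300,210:320],None,fx=5.4,fy=5.4,interpolation=cv2.INTER_CUBIC))
cv2.imwrite("pics/w7c.png",cv2.resize(w[120:300,200:440],None,fx=3,fy=3,interpolation=cv2.INTER_CUBIC))
```

```text
[ 0.41784517 -0.24660226  0.11577437] [-1.57072360e+00  1.19329587e-04  1.57110181e+00] [-0.09811989 -1.41329885 -1.44805719] [ 0.00027107  0.00187788  0.00384372 -0.00057937  0.00164346  0.00102325]
```

View pics/s7c.png

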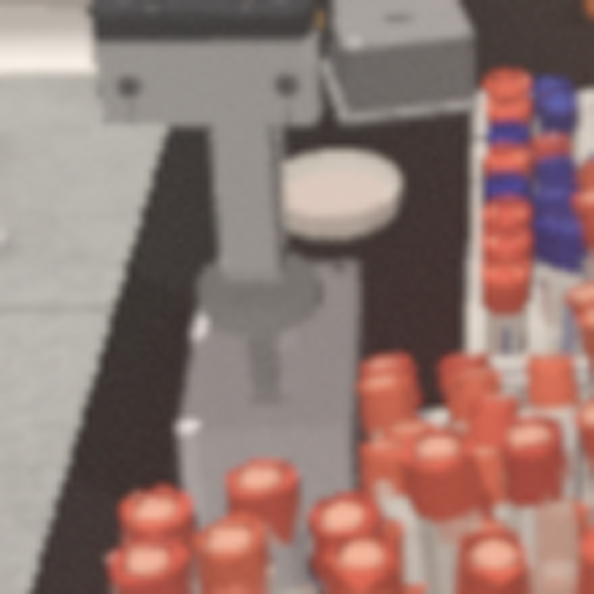

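View pics/w7c.png

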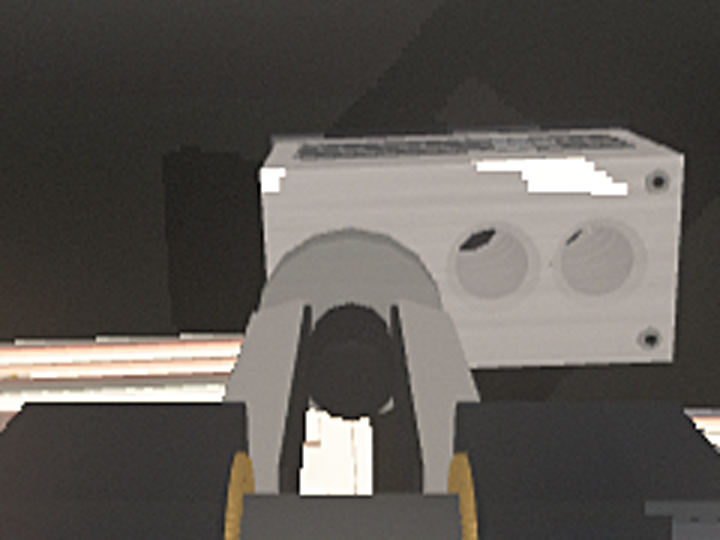

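The rod is inside the well: its shaft disappears at (265,400), and the collar is clear at (262,295). I'll continue in small steps.

Call:
step_arm(
  plan=[
    {"grip":1,"slide":[0,0.001,0],"spin":0},
    {"grip":1,"slide":[0,0.001,0],"spin":0},
    {"grip":1,"slide":[0,0,0],"spin":0},
  ],
)

```text
time_s: 10.28
ee_pos: [0.4178, -0.2465, 0.1137]
eef_rot: [-1.571, -0.0, 1.571]
force: [0.5, -0.5, -0.8]
grip_width: 0.0175
```

Call:
step_arm(
  plan=[
    {"grip":1,"slide":[0,0.001,0],"spin":0},
    {"grip":1,"slide":[0,0,0],"spin":0},
  ],
)

```text
time_s: 10.45
ee_pos: [0.4178, -0.2465, 0.1127]
eef_rot: [-1.57, -0.0, 1.571]
force: [1.3, -1.4, -0.8]
grip_width: 0.0174
```

Call:
step_arm(
  plan=[
    {"grip":1,"slide":[0,0.001,0],"spin":0},
    {"grip":1,"slide":[0,0,0],"spin":0},
  ],
)

```text
time_s: 10.62
ee_pos: [0.4178, -0.2465, 0.1117]
eef_rot: [-1.57, -0.0, 1.571]
force: [0.9, -0.8, -2.0]
grip_width: 0.0176
```

Call:
step_arm(
  plan=[
    {"grip":1,"slide":[0,0.0015,0],"spin":0},
  ],
)

```text
time_s: 10.7
ee_pos: [0.418, -0.2466, 0.1106]
eef_rot: [-1.571, 0.0, 1.571]
force: [1.2, 0.3, 4.6]
grip_width: 0.0179
```

Run:
```python
from station import get_obs, cams
import cv2
import numpy as np
o=get_obs(); print(o["ee_pos"],o["force"],o["moment"],o["tau"])
s=cams.camera("side");t=cams.camera("top")
cv2.imwrite("pics/s8c.png",cv2.resize(s[200:290,220:310],None,fx=6.5,fy=6.5,interpolation=cv2.INTER_CUBIC))
o=get_obs(); print(o["ee_pos"],o["force"])
```

```text
[ 0.41800201 -0.24658378  0.11061174] [1.16284505 0.32859904 4.60596802] [ 0.13580424 -0.08778108 -0.01217442] [-1.92993809e-01 -4.45348549e+01 -2.91512007e+01 -1.74974520e-01
  2.22457540e-01  1.16215333e-04]
[ 0.41768522 -0.24643308  0.11002343] [ 0.37338464 -0.41364194 -3.42599591]
```

View pics/s8c.png

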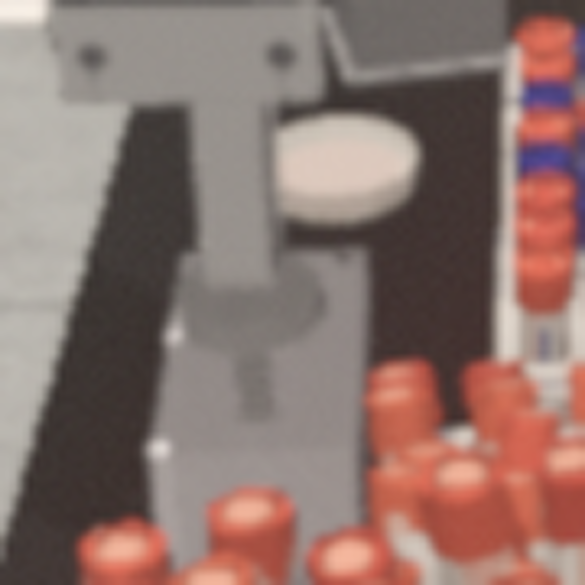

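Drag appears only while moving: +4.6 N during the step, and it relaxes when held. So I'll move in 0.5 mm rows and read both the moving and the settled force.

Call:
step_arm(
  plan=[
    {"grip":1,"slide":[0,0.0005,0],"spin":0},
    {"grip":1,"slide":[0,0.0005,0],"spin":0},
    {"grip":1,"slide":[0,0.0005,0],"spin":0},
  ],
)

```text
time_s: 11.05
ee_pos: [0.418, -0.2466, 0.1092]
eef_rot: [-1.571, 0.0, 1.571]
force: [1.2, -0.3, 4.0]
grip_width: 0.0176
```

Call:
step_arm(
  plan=[
    {"grip":1,"slide":[0,0,0],"spin":0},
  ],
)

```text
time_s: 11.13
ee_pos: [0.4179, -0.2466, 0.109]
eef_rot: [-1.571, 0.0, 1.571]
force: [0.2, -0.9, 2.5]
grip_width: 0.0175
```

Call:
step_arm(
  plan=[
    {"grip":1,"slide":[0,0.0005,0],"spin":0},
    {"grip":1,"slide":[0,0.0005,0],"spin":0},
    {"grip":1,"slide":[0,0.0005,0],"spin":0},
  ],
)

```text
time_s: 11.38
ee_pos: [0.4179, -0.2466, 0.1075]
eef_rot: [-1.571, 0.0, 1.571]
force: [0.6, -0.9, 4.2]
grip_width: 0.0174
```

Call:
step_arm(
  plan=[
    {"grip":1,"slide":[0,0,0],"spin":0},
  ],
)

```text
time_s: 11.47
ee_pos: [0.4178, -0.2466, 0.1073]
eef_rot: [-1.571, -0.0, 1.571]
force: [1.9, -0.7, 1.2]
grip_width: 0.0177
```

Call:
step_arm(
  plan=[
    {"grip":1,"slide":[0,0.0005,0],"spin":0},
    {"grip":1,"slide":[0,0.0005,0],"spin":0},
    {"grip":1,"slide":[0,0.0005,0],"spin":0},
  ],
  force=12,
)

```text
time_s: 11.72
ee_pos: [0.4179, -0.2466, 0.106]
eef_rot: [-1.571, 0.0, 1.571]
force: [1.4, 0.2, 4.3]
grip_width: 0.0178
```

Call:
step_arm(
  plan=[
    {"grip":1,"slide":[0,0.0005,0],"spin":0},
    {"grip":1,"slide":[0,0.0005,0],"spin":0},
    {"grip":1,"slide":[0,0.0005,0],"spin":0},
  ],
)

```text
time_s: 11.97
ee_pos: [0.4179, -0.2466, 0.1044]
eef_rot: [-1.571, 0.0, 1.571]
force: [0.4, 0.8, 4.2]
grip_width: 0.0174
```

Call:
step_arm(
  plan=[
    {"grip":1,"slide":[0,0.0005,0],"spin":0},
    {"grip":1,"slide":[0,0.0005,0],"spin":0},
    {"grip":1,"slide":[0,0.0005,0],"spin":0},
  ],
)

```text
time_s: 12.22
ee_pos: [0.4179, -0.2466, 0.1029]
eef_rot: [-1.571, -0.0, 1.571]
force: [0.8, 0.9, 4.0]
grip_width: 0.0179
```

Call:
step_arm(
  plan=[
    {"grip":1,"slide":[0,0.0005,0],"spin":0},
    {"grip":1,"slide":[0,0.0005,0],"spin":0},
    {"grip":1,"slide":[0,0.0005,0],"spin":0},
  ],
)

```text
time_s: 12.47
ee_pos: [0.4179, -0.2466, 0.1014]
eef_rot: [-1.571, 0.0, 1.571]
force: [0.8, -0.5, 4.6]
grip_width: 0.0176
```

Call:
step_arm(
  plan=[
    {"grip":1,"slide":[0,0.0005,0],"spin":0},
    {"grip":1,"slide":[0,0.0005,0],"spin":0},
    {"grip":1,"slide":[0,0.0005,0],"spin":0},
  ],
)

```text
time_s: 12.72
ee_pos: [0.4179, -0.2466, 0.0999]
eef_rot: [-1.571, -0.0, 1.571]
force: [1.1, -0.2, 3.4]
grip_width: 0.0176
```

Call:
step_arm(
  plan=[
    {"grip":1,"slide":[0,0.0005,0],"spin":0},
    {"grip":1,"slide":[0,0.0005,0],"spin":0},
    {"grip":1,"slide":[0,0.0005,0],"spin":0},
  ],
)

```text
time_s: 12.97
ee_pos: [0.4179, -0.2466, 0.0984]
eef_rot: [-1.571, 0.0, 1.571]
force: [0.3, -0.3, 2.8]
grip_width: 0.0182
```

Call:
step_arm(
  plan=[
    {"grip":1,"slide":[0,0.0005,0],"spin":0},
    {"grip":1,"slide":[0,0.0005,0],"spin":0},
    {"grip":1,"slide":[0,0.0005,0],"spin":0},
  ],
)

```text
time_s: 13.22
ee_pos: [0.4179, -0.2466, 0.0969]
eef_rot: [-1.571, -0.0, 1.571]
force: [0.6, 0.1, 3.9]
grip_width: 0.0178
```

Run:
```python
from station import get_obs, cams
import cv2
import numpy as np
s=cams.camera("side");w=cams.camera("wrist")
a=cv2.resize(s[210:290,220:300],(480,480),interpolation=cv2.INTER_CUBIC)
b=cv2.resize(w[160:260,270:370],(480,480),interpolation=cv2.INTER_CUBIC)
cv2.imwrite("pics/s9c.png",cv2.resize(np.hstack([a,b]),(800,400)))
print(get_obs()["force"])
```

```text
[ 0.27802267 -1.01069322  0.41568982]
```

View pics/s9c.png

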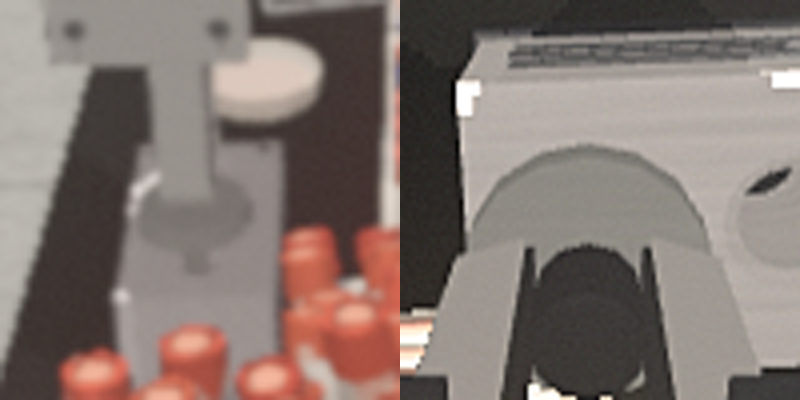

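The shaft keeps sinking (well rim at about (197,270)) and the grip hasn't slipped, so I'll carry on.

Call:
step_arm(
  plan=[
    {"grip":1,"slide":[0,0.0005,0],"spin":0},
    {"grip":1,"slide":[0,0.0005,0],"spin":0},
    {"grip":1,"slide":[0,0.0005,0],"spin":0},
  ],
)

```text
time_s: 13.57
ee_pos: [0.4179, -0.2466, 0.0954]
eef_rot: [-1.571, 0.0, 1.571]
force: [1.2, -1.1, 4.3]
grip_width: 0.0176
```

Call:
step_arm(
  plan=[
    {"grip":1,"slide":[0,0.0005,0],"spin":0},
    {"grip":1,"slide":[0,0.0005,0],"spin":0},
    {"grip":1,"slide":[0,0.0005,0],"spin":0},
  ],
)

```text
time_s: 13.82
ee_pos: [0.4179, -0.2466, 0.0939]
eef_rot: [-1.571, 0.0, 1.571]
force: [1.1, 0.9, 3.8]
grip_width: 0.0178
```

Call:
step_arm(
  plan=[
    {"grip":1,"slide":[0,0.0005,0],"spin":0},
    {"grip":1,"slide":[0,0.0005,0],"spin":0},
  ],
)

```text
time_s: 13.98
ee_pos: [0.4179, -0.2466, 0.0929]
eef_rot: [-1.571, 0.0, 1.571]
force: [-0.1, 0.6, 4.1]
grip_width: 0.0177
```

Call:
step_arm(
  plan=[
    {"grip":1,"slide":[0,0.0005,0],"spin":0},
    {"grip":1,"slide":[0,0.0005,0],"spin":0},
  ],
)

```text
time_s: 14.15
ee_pos: [0.4179, -0.2466, 0.0919]
eef_rot: [-1.571, 0.0, 1.571]
force: [0.2, 0.2, 4.5]
grip_width: 0.0173
```

Call:
step_arm(
  plan=[
    {"grip":1,"slide":[0,0.0005,0],"spin":0},
    {"grip":1,"slide":[0,0.0005,0],"spin":0},
  ],
)

```text
time_s: 14.32
ee_pos: [0.418, -0.2466, 0.0911]
eef_rot: [-1.571, 0.0, 1.571]
force: [1.1, 0.2, 10.5]
grip_width: 0.0178
```

The force jumped to 10.5 N, which looks like the floor. I'll hold and check whether it persists.

Call:
step_arm(
  plan=[
    {"grip":1,"slide":[0,0,0],"spin":0},
    {"grip":1,"slide":[0,0,0],"spin":0},
  ],
)

```text
time_s: 14.48
ee_pos: [0.418, -0.2466, 0.0911]
eef_rot: [-1.571, 0.0, 1.571]
force: [1.4, 0.5, 6.1]
grip_width: 0.0174
```

Run:
```python
from station import get_obs
o=get_obs(); print(o["time_s"],o["ee_pos"],o["force"])
```

```text
14.4833 [ 0.41797711 -0.24661306  0.09110433] [1.41183323 0.51638964 6.07047192]
```

Call:
step_arm(
  plan=[
    {"grip":1,"slide":[0,0.0003,0],"spin":0},
    {"grip":1,"slide":[0,0,0],"spin":0},
  ],
)

```text
time_s: 14.65
ee_pos: [0.4181, -0.2467, 0.091]
eef_rot: [-1.571, 0.0, 1.571]
force: [0.1, 0.1, 8.4]
grip_width: 0.0176
```

Call:
step_arm(
  plan=[
    {"grip":1,"slide":[0,0.0003,0],"spin":0},
    {"grip":1,"slide":[0,0,0],"spin":0},
  ],
)

```text
time_s: 14.82
ee_pos: [0.4183, -0.2467, 0.091]
eef_rot: [-1.572, 0.001, 1.571]
force: [0.7, 1.6, 11.5]
grip_width: 0.0177
```

Hard floor confirmed: TCP z is stuck at 0.0910 while the force rises to 11.5 N. I'll hold for the dwell, then open to about 26 mm, wide enough to straddle the head.

Call:
step_arm(
  plan=[
    {"grip":1,"slide":[0,0,0],"spin":0},
    {"grip":1,"slide":[0,0,0],"spin":0},
    {"grip":1,"slide":[0,0,0],"spin":0},
    {"grip":1,"slide":[0,0,0],"spin":0},
  ],
)

```text
time_s: 15.15
ee_pos: [0.4182, -0.2467, 0.091]
eef_rot: [-1.572, 0.001, 1.571]
force: [-0.4, 2.1, 10.6]
grip_width: 0.0179
```

Call:
step_arm(
  plan=[
    {"grip":0.44,"slide":[0,0,0],"spin":0},
    {"grip":0.44,"slide":[0,0,0],"spin":0},
    {"grip":0.44,"slide":[0,0,0],"spin":0},
    {"grip":0.44,"slide":[0,0,0],"spin":0},
    {"grip":0.44,"slide":[0,0,0],"spin":0},
  ],
)

```text
time_s: 15.57
ee_pos: [0.4177, -0.2465, 0.0901]
eef_rot: [-1.57, -0.0, 1.571]
force: [-0.2, -0.4, -0.3]
grip_width: 0.0265
```

Run:
```python
from station import get_obs, cams
import cv2
import numpy as np
s=cams.camera("side");w=cams.camera("wrist")
a=cv2.resize(s[210:290,220:300],(480,480),interpolation=cv2.INTER_CUBIC)
b=cv2.resize(w[160:280,260:380],(480,480),interpolation=cv2.INTER_CUBIC)
cv2.imwrite("pics/s10c.png",cv2.resize(np.hstack([a,b]),(800,400)))
print(get_obs()["force"],get_obs()["grip_width"])
```

```text
[ 0.27863917  0.40789575 -0.65022561] 0.02619900166536518
```

View pics/s10c.png

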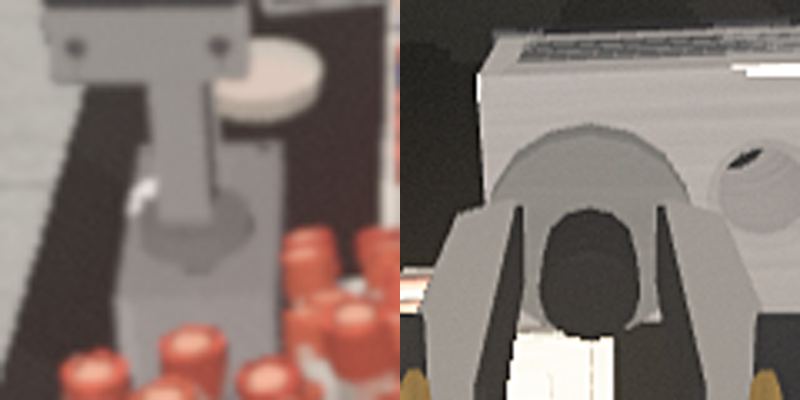

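The fingers are clear of the head on both sides and over the collar. I'll lower them to push the collar.

Call:
step_arm(
  plan=[
    {"grip":0.44,"slide":[0,0.001,0],"spin":0},
    {"grip":0.44,"slide":[0,0.001,0],"spin":0},
    {"grip":0.44,"slide":[0,0.001,0],"spin":0},
    {"grip":0.44,"slide":[0,0.001,0],"spin":0},
    {"grip":0.44,"slide":[0,0.001,0],"spin":0},
  ],
)

```text
time_s: 16.08
ee_pos: [0.4179, -0.2466, 0.0852]
eef_rot: [-1.571, -0.0, 1.571]
force: [-0.1, 1.1, 1.1]
grip_width: 0.0262
```

Call:
step_arm(
  plan=[
    {"grip":0.44,"slide":[0,0.001,0],"spin":0},
    {"grip":0.44,"slide":[0,0.001,0],"spin":0},
    {"grip":0.44,"slide":[0,0.001,0],"spin":0},
  ],
)

```text
time_s: 16.33
ee_pos: [0.4179, -0.2466, 0.0823]
eef_rot: [-1.571, 0.0, 1.571]
force: [-0.5, 1.0, 0.8]
grip_width: 0.0262
```

Call:
step_arm(
  plan=[
    {"grip":0.44,"slide":[0,0.0005,0],"spin":0},
    {"grip":0.44,"slide":[0,0.0005,0],"spin":0},
    {"grip":0.44,"slide":[0,0.0005,0],"spin":0},
    {"grip":0.44,"slide":[0,0.0005,0],"spin":0},
  ],
)

```text
time_s: 16.67
ee_pos: [0.4179, -0.2466, 0.0803]
eef_rot: [-1.571, 0.0, 1.571]
force: [0.1, 0.1, 0.5]
grip_width: 0.0263
```

Call:
step_arm(
  plan=[
    {"grip":0.44,"slide":[0,0.0005,0],"spin":0},
    {"grip":0.44,"slide":[0,0.0005,0],"spin":0},
    {"grip":0.44,"slide":[0,0.0005,0],"spin":0},
  ],
)

```text
time_s: 16.92
ee_pos: [0.4179, -0.2466, 0.0788]
eef_rot: [-1.571, 0.0, 1.571]
force: [-0.8, 0.9, 0.5]
grip_width: 0.0266
```

Call:
step_arm(
  plan=[
    {"grip":0.44,"slide":[0,0.0005,0],"spin":0},
    {"grip":0.44,"slide":[0,0.0005,0],"spin":0},
  ],
)

```text
time_s: 17.08
ee_pos: [0.4179, -0.2465, 0.0778]
eef_rot: [-1.571, -0.0, 1.571]
force: [-0.5, 1.1, 0.6]
grip_width: 0.0264
```

Call:
step_arm(
  plan=[
    {"grip":0.44,"slide":[0,0.0005,0],"spin":0},
    {"grip":0.44,"slide":[0,0.0005,0],"spin":0},
  ],
)

```text
time_s: 17.25
ee_pos: [0.4179, -0.2466, 0.0768]
eef_rot: [-1.571, -0.0, 1.571]
force: [-0.1, 0.8, 1.9]
grip_width: 0.0264
```

Run:
```python
from station import get_obs, cams
import cv2
import numpy as np
s=cams.camera("side");w=cams.camera("wrist")
a=cv2.resize(s[210:290,220:300],(480,480),interpolation=cv2.INTER_CUBIC)
b=cv2.resize(w[160:280,260:380],(480,480),interpolation=cv2.INTER_CUBIC)
cv2.imwrite("pics/s11c.png",cv2.resize(np.hstack([a,b]),(800,400)))
print(get_obs()["force"],get_obs()["grip_width"])
```

```text
[ 0.2490005   0.46127344 -0.70354049] 0.02630466428873274
```

View pics/s11c.png

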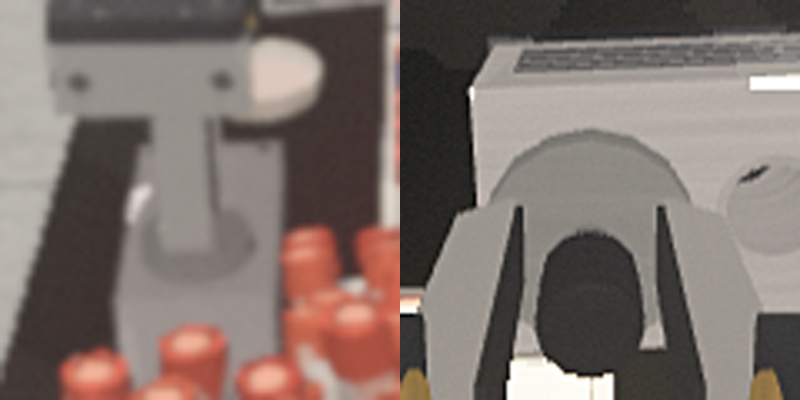

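The collar is moving down with the fingers (side crop now at (200,240)), and the head stays put.

Call:
step_arm(
  plan=[
    {"grip":0.44,"slide":[0,0.0005,0],"spin":0},
    {"grip":0.44,"slide":[0,0.0005,0],"spin":0},
  ],
)

```text
time_s: 17.52
ee_pos: [0.4179, -0.2466, 0.0758]
eef_rot: [-1.571, 0.0, 1.571]
force: [-0.4, 0.0, 1.3]
grip_width: 0.0266
```

Call:
step_arm(
  plan=[
    {"grip":0.44,"slide":[0,0.0005,0],"spin":0},
    {"grip":0.44,"slide":[0,0.0005,0],"spin":0},
  ],
)

```text
time_s: 17.68
ee_pos: [0.4179, -0.2466, 0.0748]
eef_rot: [-1.571, -0.0, 1.571]
force: [0.4, 0.4, 0.5]
grip_width: 0.0261
```

Call:
step_arm(
  plan=[
    {"grip":0.44,"slide":[0,0.0005,0],"spin":0},
    {"grip":0.44,"slide":[0,0.0005,0],"spin":0},
  ],
)

```text
time_s: 17.85
ee_pos: [0.4179, -0.2466, 0.0739]
eef_rot: [-1.571, 0.0, 1.571]
force: [-0.2, 0.9, 6.9]
grip_width: 0.0266
```

Call:
step_arm(
  plan=[
    {"grip":0.44,"slide":[0,0.0004,0],"spin":0},
    {"grip":0.44,"slide":[0,0,0],"spin":0},
    {"grip":0.44,"slide":[0,0,0],"spin":0},
  ],
)

```text
time_s: 18.1
ee_pos: [0.418, -0.2466, 0.0738]
eef_rot: [-1.571, 0.0, 1.571]
force: [-0.6, 1.8, 6.9]
grip_width: 0.0265
```

The collar is seated: the stop at 0.0738 ≈ 62 + 12 mm, with the force holding at about 7 N. I'll retreat straight up.

Call:
step_arm(
  plan=[
    {"grip":0.44,"slide":[0,-0.003,0],"spin":0},
    {"grip":0.4,"slide":[0,-0.005,0],"spin":0},
    {"grip":0.4,"slide":[0,-0.008,0],"spin":0},
    {"grip":0.4,"slide":[0,-0.01,0],"spin":0},
    {"grip":0.4,"slide":[0,-0.015,0],"spin":0},
    {"grip":0.4,"slide":[0,-0.015,0],"spin":0},
    {"grip":0.4,"slide":[0,-0.015,0],"spin":0},
    {"grip":0.4,"slide":[0,-0.015,0],"spin":0},
    {"grip":0.4,"slide":[0,-0.015,0],"spin":0},
    {"grip":0.4,"slide":[0,-0.01,0],"spin":0},
    {"grip":0.4,"slide":[0,0,0.03],"spin":0},
    {"grip":0.4,"slide":[0,0,0.03],"spin":0},
    {"grip":0.4,"slide":[0,0,0],"spin":0},
    {"grip":0.4,"slide":[0,0,0],"spin":0},
  ],
)

```text
time_s: 19.27
ee_pos: [0.3574, -0.2468, 0.1852]
eef_rot: [-1.572, 0.001, 1.57]
force: [1.0, 0.6, -0.1]
grip_width: 0.0283
```

Run:
```python
from station import get_obs, cams
import cv2
import numpy as np
from h import *
s=cams.camera("side");t=cams.camera("top")
c=cams.calibration("wrist");np.save("c12.npy",c,allow_pickle=True);w=cams.camera("wrist")
cv2.imwrite("pics/w12.png",w)
a=cv2.resize(s[200:290,210:300],(480,480),interpolation=cv2.INTER_CUBIC)
b=cv2.resize(t[235:295,415:475],(480,480),interpolation=cv2.INTER_CUBIC)
cv2.imwrite("pics/s12c.png",cv2.resize(np.hstack([a,b]),(800,400)))
cv2.imwrite("pics/t12.png",t)
o=get_obs();print(o["time_s"],o["ee_pos"],o["force"])
```

```text
19.4167 [ 0.35849486 -0.24668925  0.18470672] [ 0.45282489 -0.08293504  0.08292391]
```

View pics/s12c.png

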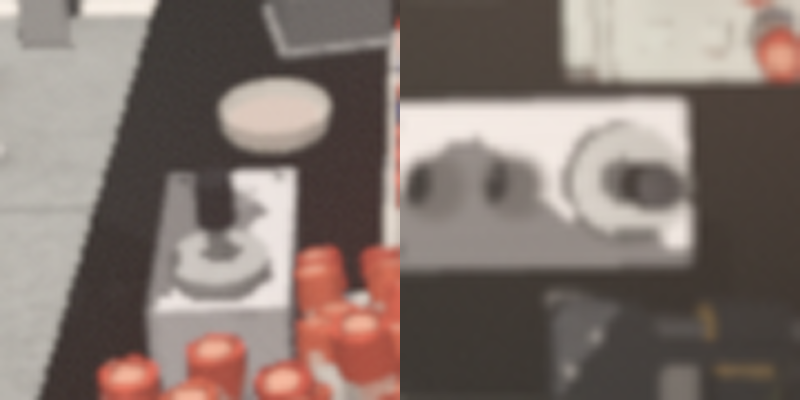

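View pics/w12.png

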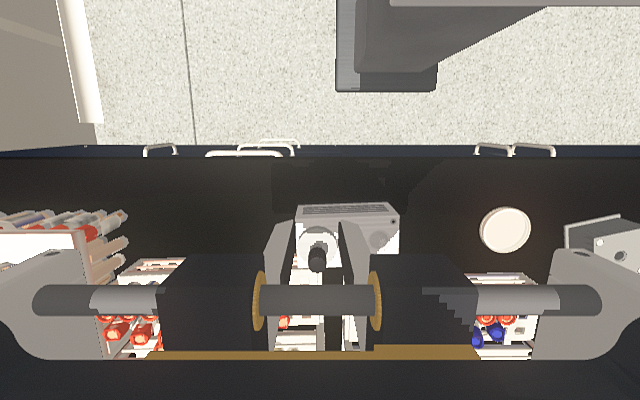

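Run:
```python
from h import *
T=cams.calibration("top");S=cams.calibration("side")
print(tri([ray(T,(454.5,262.4)),ray(S,(258.2,240.2))]))
Ti=np.linalg.inv(S["T"])
for z in(.111,.114,.117):
    v=Ti@np.array([.418,-.2465,z,1]);print(z,(S["K"]@[v[0]/-v[2],v[1]/v[2],1])[:2])
```

```text
(array([ 0.42050653, -0.24829462,  0.1135411 ]), [np.float64(0.001482922051849534), np.float64(0.0014829220518495388)])
0.111 [257.84699261 240.86077211]
0.114 [257.75158186 239.517181  ]
0.117 [257.65589471 238.1696975 ]
```

```bash
python3 -c "
from station import hand_in; print(hand_in())"
```

```text
the job is handed in; nothing more can be done
None
```

The depth rod is standing in the narrow well, bottomed and let go, with its collar down on the block's top face. I handed the job in at about 19.4 s; no verdict was reported.

- **Bottoming:** The pads' drag read about 4 N while moving. The hard stop came about 42 mm down, with the tool height stuck at 91.0 mm while the force rose to 11.5 N. I held it there for 0.3 s, with the collar about 8 to 12 mm clear of the face by calculation.
- **Collar:** With the fingers either side of the head, I slid the collar down until it stopped at a tool height of 73.8 mm, at about 7 N. The block's 62 mm plus the collar's 12 mm gives 74 mm.
- **After letting go:** The last pictures show the rod upright, the collar flat on the block, and the arm and gripper clear of everything. The head's top measured 113.5 mm high, against about 114 mm expected for a bottomed rod.

**Disagreements:**
- The side and top cameras disagreed with each other by 3 to 4 mm in position, so I set the rod over the well from the difference between two readings of the same camera.
- The drag did not show in the force while the arm was standing still, so I read it in motion.
- In the final check the rays from the two cameras missed each other by about 3 mm, so the head height is good to roughly 1 to 2 mm.

I did not measure the beaker, petri dish and timer again; nothing touched them that I could see or feel.

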